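Hold a bearing block square in the corner of the assembly fixture

ROBOT

A 7-joint arm with a two-finger parallel gripper is mounted at the origin on the work surface. World frame = base frame: x ahead of the robot, y to its left, z up, the work surface at z = 0. Lengths are in mm, angles in rad, forces in N, time in s.
With the tool pointing down it reaches from about 400 to 900 mm from the base axis. Payload 5.6 kg.
Tool frame: the origin (TCP) lies midway between the tips of the shut fingers; the grasp point (between the pads) lies 19 mm behind it; z points along the fingers, y is the line along which they close (so a half turn about z gives the same grasp; the last joint's range is limited). The gripper opens to 92 mm and grips with 3 to 60 N. Pads are 20 mm wide; open, the fingers measure 128 mm over their backs; the gripper's body (75 mm by 189 mm) begins 69 mm behind the grasp point.
Start: joints at [-1.153, 0.468, -0.012, 1.603, 0.006, 1.071, -0.056], TCP at [289.072, 582.191, 214.592] pointing down, gripper open.
Joint ranges: [-2.53, 2.53], [-0.31, 2.02], [-1.57, 1.55], [0.28, 2.44], [-1.29, 4.43], [0.15, 1.84], [-2.92, 2.92]. Speed limits (rad/s): [2.57, 2.57, 3.14, 3.14, 3.14, 3.14, 3.14].

INTERFACE

Orientations are given as a rotation vector (axis times angle).
In Python, from cell import robot, grip, kin, viewer gives the robot as it stands. Calls block until the motion is done:
- robot.movep(position, orientation): joint-space move of the TCP to a pose.
- robot.servo_line(position, feed=150, rotation=None): straight line of the TCP; rotation=None keeps the orientation; feed is the mean speed in mm/s.
- robot.goto_joints(angles): joint-space move.
- grip(opening, newtons=None): opening from 0.0 (shut) to 1.0 (fully open); newtons is the grip in N (None keeps the last); returns when the fingers have stopped.
- robot.hold(seconds).
- kin.ik(position, orientation): joint angles nearest the present ones, or None.
- robot.observe(): the state.
- viewer.read_camera(name): name is "side" or "top"; returns the picture (400x640x3 uint8, red, green, blue); there is no depth.
- viewer.camera_info(name): a dict with "camera_matrix" (3x3 intrinsics, pixels), "k1" (the pictures are not rectified: a ray, as slopes to the right and down, at radius r is drawn at 1 + k1 r^2 times it, then the intrinsics apply), "R" (3x3) and "t" (3): a world point X has camera coordinates R X + t. Camera axes: x right, y down, z forward; pixel columns grow to the right and rows downward; lengths in mm; the calibration is good to about 2 mm. A picture is of the moment at which its call begins. camera_info takes no time and is no camera call.
A pose or a line that the arm cannot do raises robot.IKError and nothing moves.
- robot.job_done(): hands the job in; it is judged then, once.
Trained networks look in the newest picture that a camera, given by its name, has taken for a name from the list of things; names that differ only in an ending like _2 or _b are one class to them, and where a whole thing is asked for, a point or a joint stands for the part that bears it (a point fixed in the world has none). Each returns a list of dicts, best first, with "confidence" (0 to 1); they miss things now and then, are a little off and sometimes report something else, mostly with a low value. They report only what shows in the picture. A call takes as long as a camera call.
- viewer.silhouettes(name, camera): "mask" (400x640 bool, what is visible of it).
- viewer.pinpoint(name, camera): "at" ([x, y, z] in mm, in the coordinates of the camera as it stood for that picture, good to about 4 mm: a listed point, or the origin of a listed thing).
The state is a dict: "t": time; "joints": joint angles; "joint_velocities": joint speeds; "joint_torque": joint torques, N m; "tcp_pos": TCP position; "tcp_rot": TCP orientation; "contact_force": force on the tool from outside, world axes, zero at the start; "wrist_torque": the same for the moment, N m; "grip_width": opening from 0.0 (shut) to 1.0 (fully open); "grip_force": force on a finger pad.
Only numpy, scipy, OpenCV 4.12 (cv2) and the standard library are available. Lean on these libraries where they do the work, as an engineer would, in place of code of your own. Each camera call takes 0.05 s, during which the arm holds its last target. There are 200 camera calls.

TASK

Lift the lid of the plywood parts case until it rests back on its stop and leave it open, then take out the blue bearing block. Carry it to the aluminium assembly fixture without dropping it, set it flat on the plate with its 70 mm side along the long fence, and press it into the corner so that it bears firmly on both fences at once. Finish while still holding it pressed there, so that I can swing the clamp over it; leave the spare hub in the case and the screwdriver, bottle and tub where they are.

Things in the scene. Friction and masses are not known exactly. Their poses are not given: they have to be found in the camera images.
- case: Birch-plywood parts case with a hinged lid, fixed: 150 mm (x) by 230 mm (y) by 65 mm high, walls 9 mm, floor 8 mm. Origin: centre of its underside. The lid hinges on the +x rim. A 6 mm divider, 42 mm high, at y = 39 mm parts off the hub's small compartment (+y side). Behind the +x wall, at y = +/-85 mm, two steel straps stop the lid; they rise 36 mm over the rim, up to 22 mm behind it.
- lid (a joint): Lid angle in rad: 0 shut, growing as it opens, 1.75 resting on its stop (10 degrees past upright). The lid is 150 by 230 mm, 9 mm thick, 0.26 kg, turns freely about the case's y axis; let go below about 1.5 it falls shut, above that it falls back onto the stop.
- lid_handle (a point): Middle of the bar of the steel D-handle on the lid. The bar is 10 mm thick, 90 mm between its legs, parallel to the case's y, 35 mm above the lid's top face, 14 mm from the lid's front (-x) edge. With the lid shut it is 136 mm in front of (-x) the hinge line and 44 mm above it, and its axes are the case's; the frame turns with the lid.
- lid_hinge (a point): Point on the hinge line of the lid, at the middle of the case's +x rim, 65 mm above the bench. Frame turns with the lid; its y axis is the hinge line.
- block: Blue-anodised aluminium bearing block, 0.15 to 0.29 kg: a foot 44 mm (x) by 70 mm (y), 12 mm high, and on its middle a boss 44 mm (x) by 30 mm (y), top 49 mm above the underside, with a bearing in its x faces. Origin: centre of its underside; z up. The same when turned half round. Stands loose and upright. Grip the boss from above across its y faces (30 mm).
- compartment (a point): Centre of the floor of the case's large compartment (132 mm in x by 142 mm in y), in which the bearing block stands; 8 mm above the bench.
- clamp (a point): Top of the black knob of the strap clamp behind the long fence, 60 mm above the bench; its 70 by 18 mm steel strap is turned aside, along the fence. A fixed obstacle.
- hub: Spare steel flange hub, 38 mm across and 20 mm high, loose in the small compartment; to be left there. Origin: centre of its underside.
- fixture: Assembly fixture, fixed: an aluminium plate 170 mm (x) by 190 mm (y), 12 mm thick, with two dark steel fences standing 25 mm above it, the long one on its +x side, the short one on its +y side. Origin: centre of its underside. With the block seated in the corner, its 70 mm side along the long fence, the block's origin is at x = 23, y = 25, z = 12 mm in this frame.
- long_fence: Long fence, 16 by 137 mm, 25 mm high, along the fixture's y. Its inner face, looking to the fixture's -x, is at the fixture's x = 45 mm. Origin: centre of its underside.
- short_fence: Short fence, 77 by 16 mm, 25 mm high, along the fixture's x. Its inner face, looking to the fixture's -y, is at the fixture's y = 60 mm. Origin: centre of its underside.
- corner (a point): Where the planes of the two inner fence faces meet, on the plate's top face: x = 45, y = 60, z = 12 mm in the fixture's frame, whose axes it shares. (The fences stop 8 mm short of each other's plane, a chip relief.)
- screwdriver: Orange-handled screwdriver, 170 mm long, 26 mm thick at the handle, lying loose on the bench between case and fixture, shaft away from the robot. Leave alone.
- bottle: White plastic bottle with a red cap, 58 mm across and 115 mm high, standing loose beyond the work. Origin: centre of its underside. Leave alone.
- tub: Yellow open plastic tub, 66 mm across and 62 mm high, standing loose beyond the work. Origin: centre of its underside. Leave alone.

How it is judged:
By the outcome, as a careful person would: the job done as asked, in the order asked, and still so for the second after the job is handed in, while the arm keeps its last pose, push and grip.
It also fails if it takes over 72 s, if anything falls off the work surface, if the arm or the gripper's body presses on something with over 40 N, if the wrist force passes 120 N, or if a joint passes its speed limit or range.

## Working session

There is one attempt and no reset: what is moved stays moved. The work goes in short steps, each a Python script; the robot and the scene stay as the last script left them, time stands still between calls to the robot, and variables do not carry over. Pictures are saved under pics/ and viewed, at most 10 in all, crops included, and the job is handed in when it is done.

```bash
ls; mkdir -p pics
cat > h.py <<'E'
import numpy as np, cv2
from scipy.spatial.transform import Rotation as Rn
from cell import robot, grip, kin, viewer
def w(at,cam):
    c=viewer.camera_info(cam); return np.array(c["R"]).T@(np.array(at)-np.array(c["t"]))
def proj(X,cam):
    c=viewer.camera_info(cam); K=np.array(c["camera_matrix"]); p=np.atleast_2d(X)@np.array(c["R"]).T+np.array(c["t"])
    return cv2.projectPoints(p.reshape(-1,1,3),np.zeros(3),np.zeros(3),K,np.array([c["k1"],0,0,0.]))[0].reshape(-1,2)
def ray(px,z,cam):
    c=viewer.camera_info(cam); K=np.array(c["camera_matrix"]);R=np.array(c["R"]);t=np.array(c["t"])
    u=cv2.undistortPoints(np.array(px,float).reshape(-1,1,2),K,np.array([c["k1"],0,0,0.])).reshape(-1,2)
    d=np.c_[u,np.ones(len(u))]@R; o=-R.T@t
    return o+d*((z-o[2])/d[:,2])[:,None]
def save(cam,n):
    im=viewer.read_camera(cam); cv2.imwrite(n,im[:,:,::-1]); return im
E
cat > a.py <<'E'
from h import *
for cam in("top","side"):
    save(cam,f"pics/{cam}0.png")
    c=viewer.camera_info(cam); print(cam,"pos",(-np.array(c["R"]).T@c["t"]).round())
    for n in "case lid_handle lid_hinge block compartment clamp hub fixture long_fence short_fence corner screwdriver bottle tub".split():
        for d in viewer.pinpoint(n,cam)[:2]: print(n,round(d["confidence"],2),w(d["at"],cam).round(1))
o=robot.observe();print(o["t"],o["tcp_rot"],o["tcp_pos"],o["grip_width"])
E
python3 a.py
```

```text
pics
top pos [464.  19. 953.]
case 0.9 [ 551.7 -190.6    2.8]
case 0.71 [ 620.9 -198.4   65. ]
lid_handle 0.74 [ 490.1 -187.7  110.4]
lid_hinge 0.56 [ 622.9 -197.2   65.5]
block 0.31 [563.6 264.5  17.7]
compartment 0.55 [ 491.1 -187.3  109.5]
clamp 0.86 [591.1 157.2  61.3]
fixture 0.97 [521.4 205.1  -2.3]
long_fence 0.84 [572.9 189.8  13.1]
long_fence 0.49 [565.  261.7  17.2]
short_fence 0.83 [524.1 271.4   7.8]
corner 0.9 [565.1 264.   14.4]
screwdriver 0.89 [527.2   5.6  -1. ]
bottle 0.61 [745.4  10.6   0.9]
bottle 0.4 [527.4   5.7  -1.9]
tub 0.73 [ 733.2 -170.     2.5]
tub 0.61 [574.3 189.2  11.8]
side pos [ 360. -553.  812.]
case 0.69 [ 5.510e+02 -1.936e+02  2.000e-01]
lid_handle 0.94 [ 493.2 -191.8  105.7]
lid_hinge 0.8 [ 631.8 -195.6   68. ]
clamp 0.81 [596.1 160.6  59.9]
hub 0.45 [571.4 186.1  13.1]
fixture 0.61 [521.1 204.5  -2.2]
long_fence 0.8 [572.8 187.3  14.5]
short_fence 0.7 [525.  273.5  13.4]
short_fence 0.44 [598.9 161.5  62.4]
corner 0.6 [568.  262.3   9.1]
screwdriver 0.67 [531.6   4.4   0. ]
bottle 0.68 [741.   16.5   2. ]
tub 0.66 [ 737.8 -163.5   -2.3]
1.5 [7.17599914e-01 3.05847634e+00 2.33424120e-05] [289.09336955 582.17061038 214.59167   ] 1.000034734207632
```

View pics/top0.png

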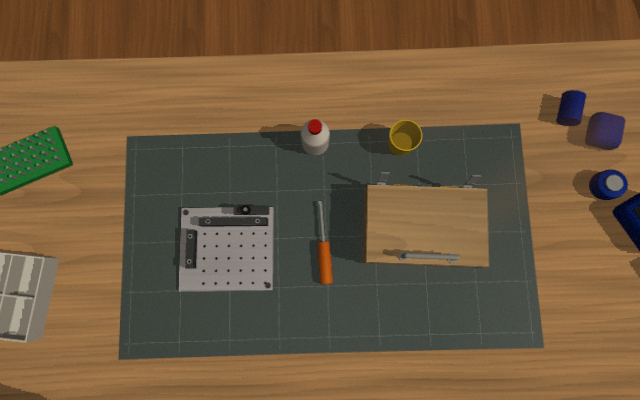

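View pics/side0.png

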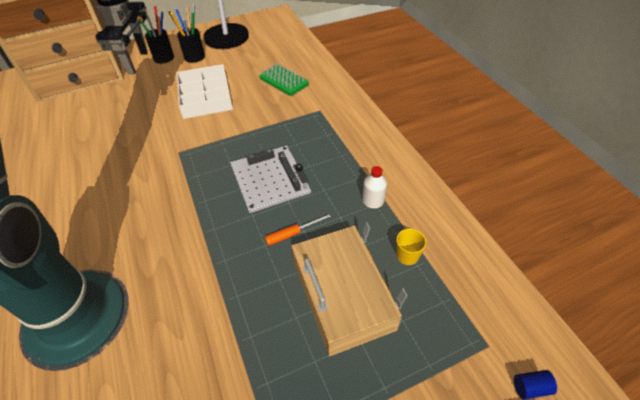

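```bash
cat > fit.py <<'E'
from h import *
from scipy.optimize import minimize
def box(x0,x1,y0,y1,z0,z1): return np.array([[x,y,z] for x in(x0,x1) for y in(y0,y1) for z in(z0,z1)],float)
def render(boxes,p,cam):
    R=Rn.from_euler('z',p[2]).as_matrix(); m=np.zeros((1600,2560),np.uint8)
    for b in boxes:
        q=proj(b@R.T+[p[0],p[1],0],cam)
        cv2.fillConvexPoly(m,cv2.convexHull(((q*4+1.5)*16).round().astype(np.int32)),1,shift=4)
    return m
def fit(boxes,masks,p0):
    up={c:cv2.resize(m.astype(np.uint8),(2560,1600),interpolation=cv2.INTER_NEAREST) for c,m in masks.items()}
    def cost(s):
        p=s*[1,1,.01]; t=0
        for c,m in up.items():
            r=render(boxes,p,c); t+=(r^m).sum()/(r|m).sum()
        return t
    r=minimize(cost,np.array(p0)/[1,1,.01],method="Nelder-Mead",options=dict(initial_simplex=np.array(p0)/[1,1,.01]+np.array([[0,0,0],[6,0,0],[0,6,0],[0,0,5]]),xatol=.05,fatol=1e-4))
    return r.x*[1,1,.01],r.fun
if __name__=="__main__":
    fx=[box(-85,85,-95,95,0,12),box(45,61,-85,52,12,37),box(-40,37,60,76,12,37)]
    cs=[box(-75,75,-115,115,0,74)]
    M={}
    for n in("fixture","long_fence","short_fence","clamp","case","lid"):
        for cam in("top","side"):
            d=viewer.silhouettes(n,cam)
            if d: M[n,cam]=d[0]["mask"]; print(n,cam,round(d[0]["confidence"],2),d[0]["mask"].sum())
    def un(ns,c): return np.any([M[n,c] for n in ns if (n,c) in M],axis=0)
    k=np.ones((13,13),np.uint8)
    F={c:un(("fixture","long_fence","short_fence"),c) for c in("top","side")}
    C={c:cv2.morphologyEx(un(("case","lid"),c).astype(np.uint8),cv2.MORPH_OPEN,k) for c in("top","side")}
    for nm,b,m,p in(("fixture",fx,F,[521,205,0]),("case",cs,C,[551,-192,-.03])):
        for sub in(("top",),("side",),("top","side")): print(nm,sub,*fit(b,{c:m[c] for c in sub},p))
E
python3 fit.py
```

```text
fixture top 0.81 7940
fixture side 0.96 3459
long_fence top 0.91 637
long_fence side 0.61 432
short_fence top 0.65 428
short_fence side 0.71 254
clamp top 0.81 7835
clamp side 0.74 3335
case top 0.73 10062
case side 0.95 9054
lid top 0.63 9362
lid side 0.74 7435
fixture ('top',) [ 5.22256105e+02  2.03549584e+02 -1.15835785e-02] 0.01767843137254902
fixture ('side',) [ 5.22441028e+02  2.07944634e+02 -1.58825447e-02] 0.031359942852040364
fixture ('top', 'side') [ 5.22406639e+02  2.05241184e+02 -1.30431649e-02] 0.07010638230449662
case ('top',) [ 5.51066034e+02 -1.93520692e+02 -6.71308652e-02] 0.018261545989485966
case ('side',) [ 5.51807196e+02 -1.90991655e+02 -6.58304509e-02] 0.023436026077295564
case ('top', 'side') [ 5.51402871e+02 -1.91947130e+02 -6.82719095e-02] 0.04834793355320273
```

```bash
cat >> h.py <<'E'
FX=np.array([522.3,205.2,-.013]); CS=np.array([551.5,-192.2,-.067])
def loc(p,F):
    c,s=np.cos(F[2]),np.sin(F[2]); return np.array([F[0]+c*p[0]-s*p[1],F[1]+s*p[0]+c*p[1],p[2]])
def down(a):  # tool down, closing line at world angle a; flip keeping last joint central
    return [Rn.from_matrix(np.c_[np.cross(y,[0,0,-1.]),y,[0,0,-1.]]).as_rotvec() for y in
            ([np.cos(a),np.sin(a),0],[-np.cos(a),-np.sin(a),0])]
def best(pos,a):
    c=[(abs(q[6]),r) for r in down(a) if (q:=kin.ik(pos,r)) is not None]
    return min(c,key=lambda t:t[0])[1]
def st(m=""):
    o=robot.observe(); print(m,"t%.2f"%o["t"],"tcp",np.round(o["tcp_pos"],1),"F",np.round(o["contact_force"],1),"g%.3f"%o["grip_width"],"gf",np.round(o["grip_force"],1)); return o
E
cat > b.py <<'E'
from h import *
H=loc([-61,0,109],CS); r=best(H+[0,0,-15],CS[2]); print(H,r)
ok=[kin.ik(loc([75-142.9*np.cos(a),0,65+142.9*np.sin(a)-15],CS),r) is not None for a in .313+np.linspace(0,1.72,8)]; print(ok)
if all(ok):
    robot.movep(H+[0,0,60],r); grip(.45,12); st("above")
    robot.servo_line(H+[0,0,-15],feed=100); st("at")
    grip(0.0,12); robot.hold(.2); st("gripped")
E
python3 b.py
```

```text
[ 490.63686329 -188.11605707  109.        ] [2.29459945 2.14579071 0.        ]
[True, True, True, True, True, True, True, True]
above t5.77 tcp [ 490.6 -188.1  169. ] F [-0.1 -0.5 -0. ] g0.453 gf 0.0
at t6.67 tcp [ 491.  -188.4   94.4] F [-1.  -0.8  1.1] g0.450 gf 0.0
gripped t7.45 tcp [ 491.  -188.1   94.2] F [ 1.9 -0.4  1.2] g0.104 gf 12.0
```

```bash
cat > c.py <<'E'
from h import *
p0=np.array(robot.observe()["tcp_pos"]); ux=np.array([np.cos(CS[2]),np.sin(CS[2]),0])
def P(th):
    a=.313+th; return p0+ux*(136-142.9*np.cos(a))+[0,0,142.9*np.sin(a)-44]
for i,th in enumerate(np.linspace(0,1.72,11)[1:]):
    robot.servo_line(P(th),feed=110); o=st(round(th,2))
    if np.abs(o["contact_force"]).max()>25 or o["grip_width"]<.08: print("STOP"); break
E
python3 c.py
```

```text
0.17 t7.83 tcp [ 500.2 -188.7  116.5] F [ 0.2 -0.4 -2.6] g0.105 gf 12.0
0.34 t8.20 tcp [ 512.6 -189.5  137. ] F [-3.7  0.3  0.8] g0.102 gf 12.0
0.52 t8.57 tcp [ 528.3 -190.6  155.5] F [-8.8  2.6  7.1] g0.100 gf 12.0
0.69 t8.95 tcp [ 548.7 -192.1  171.3] F [-7.8  2.6 10.5] g0.103 gf 12.0
0.86 t9.32 tcp [ 572.  -193.6  182.9] F [-4.  2.  8.] g0.103 gf 12.0
1.03 t9.70 tcp [ 595.6 -195.3  190.2] F [-2.4  1.2  7.1] g0.101 gf 12.0
1.2 t10.07 tcp [ 619.7 -196.9  193.3] F [-1.2  1.   5.8] g0.100 gf 12.0
1.38 t10.45 tcp [ 643.6 -198.5  192.2] F [ 0.2 -0.   4.8] g0.104 gf 12.0
1.55 t10.82 tcp [ 667.1 -200.1  186.9] F [ 1.1 -0.9  1.6] g0.103 gf 12.0
1.72 t11.20 tcp [ 689.7 -201.6  177.8] F [ 0.2 -0.2  0.8] g0.099 gf 12.0
```

```bash
cat > d.py <<'E'
from h import *
p=np.array(robot.observe()["tcp_pos"])
grip(.26); st("open")
robot.servo_line(p+[7,0,45],feed=120); robot.servo_line(p+[-40,10,120],feed=300)
q=[470,60,330]; robot.movep(q,best(q,np.pi/2+FX[2])); st()
for cam in("top","side"):
    im=save(cam,f"pics/{cam}1.png"); 
    for n in("block","hub","lid_handle","compartment"):
        for d in viewer.pinpoint(n,cam)[:2]: print(n,cam,round(d["confidence"],2),w(d["at"],cam).round(1))
    for d in viewer.silhouettes("block",cam)[:1]: print(d["confidence"],d["mask"].sum()); np.save(f"bm_{cam}.npy",d["mask"])
a=cv2.imread("pics/top1.png")[150:310,330:530]; b=cv2.imread("pics/side1.png")[210:370,260:460]
cv2.imwrite("pics/crop1.png",np.vstack([cv2.resize(a,None,fx=1.8,fy=1.8,interpolation=cv2.INTER_CUBIC),cv2.resize(b,None,fx=1.8,fy=1.8,interpolation=cv2.INTER_CUBIC)]))
E
python3 d.py
```

```text
open t11.61 tcp [ 690.  -201.2  178.1] F [-0.9 -0.6 -0.4] g0.262 gf 0.0
 t13.77 tcp [470.5  59.3 329.5] F [ 0.2 -0.   0.4] g0.263 gf 0.0
block top 0.76 [ 543.2 -233.6    7.2]
hub top 0.79 [ 538.7 -120.4   10.1]
lid_handle top 0.68 [ 693.2 -199.3  194.9]
compartment top 0.87 [ 547.9 -227.1    6.9]
compartment top 0.21 [ 541.5 -231.9    8.4]
0.6 823
block side 0.75 [ 547.7 -227.2    8.3]
block side 0.58 [602.1 159.5  59.6]
hub side 0.45 [ 540.6 -116.6    6.3]
lid_handle side 0.57 [568.7 264.7  13.1]
compartment side 0.66 [ 548.3 -226.1    8.7]
0.87 840
```

View pics/crop1.png

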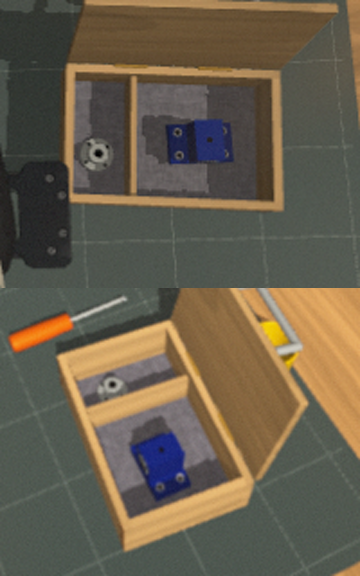

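The lid rests back and open. The blue block sits mid-compartment (top image around (440,228)), 70 mm side roughly along y. The hub is in its own compartment at about (384,235).

```bash
cat > e.py <<'E'
from fit import *
b=[box(-22,22,-35,35,8,20),box(-22,22,-15,15,8,57)]
M={c:np.load(f"bm_{c}.npy") for c in("top","side")}
for s in(("top",),("side",),("top","side")):
    for y in(0,.25,-.25): print(s,y,*fit(b,{c:M[c] for c in s},[545,-230,y]))
E
python3 e.py
```

```text
('top',) 0 [ 5.46261309e+02 -2.34488630e+02  1.66388347e-02] 0.04258744328991658
('top',) 0.25 [ 5.46153758e+02 -2.34463207e+02  1.33120750e-02] 0.04228855721393035
('top',) -0.25 [ 5.46146077e+02 -2.34381417e+02  9.80302507e-03] 0.042422469280280865
('side',) 0 [ 5.46570747e+02 -2.32402177e+02  7.00161565e-03] 0.05090037757769387
('side',) 0.25 [ 5.46410027e+02 -2.32498345e+02  1.20051262e-02] 0.050439073953117065
('side',) -0.25 [ 5.46380359e+02 -2.32539461e+02  1.43975557e-02] 0.050461046975967476
('top', 'side') 0 [ 5.46193928e+02 -2.33521490e+02  1.63051296e-02] 0.11324525110262612
('top', 'side') 0.25 [ 5.46149751e+02 -2.33558531e+02  2.06101837e-02] 0.11233038477862003
('top', 'side') -0.25 [ 5.46214238e+02 -2.33586057e+02  1.78913111e-02] 0.11245575475112324
```

```bash
cat > f.py <<'E'
from h import *
B=np.array([546.3,-233.4,35.]); r=best(B,np.pi/2+.014); 
robot.movep(B+[0,0,110],r); grip(.65,50)
robot.servo_line(B+[0,0,30],feed=150); st("pre"); robot.servo_line(B,feed=60); st("at")
grip(0.0,50); robot.hold(.2); st("gripped")
robot.servo_line(B+[0,0,30],feed=60); robot.hold(.2); st("lift")
robot.servo_line(B+[0,0,130],feed=150); robot.hold(.3); st("up"); save("side","pics/side2.png"); 
a=cv2.imread("pics/side2.png")[170:350,240:440]; cv2.imwrite("pics/crop2.png",cv2.resize(a,None,fx=2,fy=2,interpolation=cv2.INTER_CUBIC))
E
python3 f.py
```

```text
pre t17.52 tcp [ 546.6 -234.    65.5] F [ 0.8 -1.3  1.1] g0.652 gf 0.0
at t18.18 tcp [ 546.2 -233.6   34.9] F [ 0.2  0.1 -0.9] g0.652 gf 0.0
gripped t18.93 tcp [ 546.4 -233.5   35.2] F [-0.2  0.1  2.6] g0.322 gf 50.0
lift t19.78 tcp [ 546.  -233.3   64.6] F [ 0.6  0.6 -2.1] g0.322 gf 50.0
up t20.90 tcp [ 545.9 -233.4  164.4] F [-0.9 -0.6 -1.8] g0.323 gf 50.0
```

View pics/crop2.png

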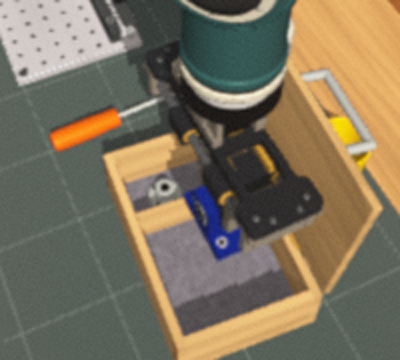

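The block is held squarely by its boss; the lid stays open and the hub is untouched.

```bash
cat > g.py <<'E'
from h import *
T=loc([23-14,25-14,12+27.2],FX); r=best(T,np.pi/2+FX[2]); p=np.array(robot.observe()["tcp_pos"])
robot.servo_line(p+[0,0,50],feed=200)
robot.movep(T+[0,0,150],r); robot.hold(.3); a=st("above")
f0=np.array(a["contact_force"])
robot.servo_line(T+[0,0,12],feed=150); robot.servo_line(T+[0,0,3],feed=50); robot.hold(.2); st("near")
for dz in(2,1,.3,-.3,-1,-1.5):
    robot.servo_line(T+[0,0,dz],feed=20); robot.hold(.1); o=st(dz)
    if o["contact_force"][2]-f0[2]>4: break
print(o["wrist_torque"],o["tcp_rot"],r)
save("top","pics/top3.png"); save("side","pics/side3.png")
A=cv2.imread("pics/top3.png")[170:320,150:300]; B=cv2.imread("pics/side3.png")[120:240,210:330]
cv2.imwrite("pics/crop3.png",np.hstack([cv2.resize(A,(390,390),interpolation=2),cv2.resize(B,(390,390),interpolation=2)]))
E
python3 g.py
```

```text
above t23.38 tcp [531.6 215.7 189.2] F [-0.5 -0.  -1.5] g0.325 gf 50.0
near t24.98 tcp [531.6 216.1  42.4] F [-0.1 -0.  -1.4] g0.323 gf 50.0
2 t25.33 tcp [531.5 216.1  41.2] F [ 0.7 -0.9 -2.2] g0.322 gf 50.0
1 t25.68 tcp [531.4 216.1  40.2] F [-0.6 -0.4 -2.1] g0.325 gf 50.0
0.3 t26.03 tcp [531.4 216.1  39.5] F [ 0.1 -0.  -2.4] g0.321 gf 50.0
-0.3 t26.38 tcp [531.6 216.1  39.1] F [-1.7 -0.6  1.7] g0.321 gf 50.0
-1 t26.73 tcp [531.6 216.2  39.1] F [-2.9 -1.1  7.4] g0.324 gf 50.0
[-0.28785421  0.59651048  0.05341   ] [2.04206992e-02 3.14141441e+00 6.75088338e-04] [0.02042021 3.14152629 0.        ]
```

View pics/crop3.png

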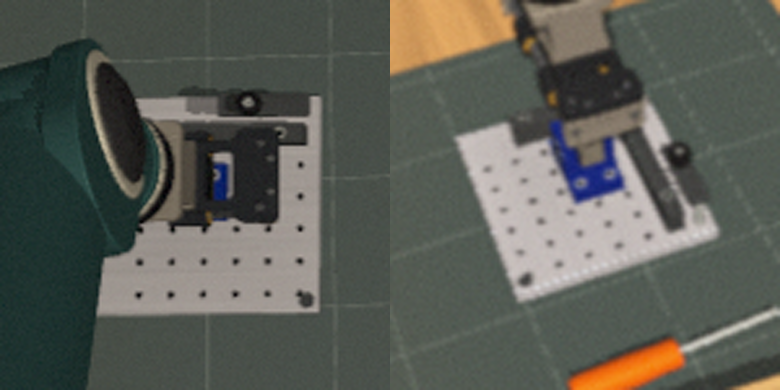

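```bash
cat > i.py <<'E'
from h import *
s=np.array([9.,11.]); z=39.2-.5
R=np.array([[np.cos(FX[2]),np.sin(FX[2])],[-np.sin(FX[2]),np.cos(FX[2])]])
def go(feed=40,h=.05):
    robot.servo_line(loc([*s,z],FX),feed=feed); robot.hold(h); o=robot.observe()
    f=R@np.array(o["contact_force"])[:2]; print("t%.2f"%o["t"],s,"f",f.round(1),"Fz%.1f"%o["contact_force"][2],"Tz%.2f"%o["wrist_torque"][2],np.round(loc([0,0,0],[0,0,0])[0:0],1),np.round(o["tcp_pos"],1)); return f
s[0]+=9; go()
for k in range(10):
    s[0]+=1; f=go()
    if f[0]<-7: break
s[0]-=.3; s[1]+=9; go()
for k in range(10):
    s[1]+=1; f=go()
    if f[1]<-7: break
np.save("s.npy",s)
E
python3 i.py
```

```text
t27.26 [18. 11.] f [-5.6 -0.5] Fz7.6 Tz-0.04 [] [539.2 216.4  39.2]
t27.56 [19. 11.] f [-7.7 -1.1] Fz10.8 Tz0.02 [] [539.3 216.3  39.2]
t27.98 [18.7 20. ] f [-2.1 -2.4] Fz6.8 Tz-0.01 [] [541.6 224.2  39.1]
t28.28 [18.7 21. ] f [-1.7 -3.8] Fz6.5 Tz0.10 [] [541.6 224.3  39.2]
t28.58 [18.7 22. ] f [-2.4 -6.7] Fz8.3 Tz0.03 [] [541.8 224.7  39.2]
t28.88 [18.7 23. ] f [-1.2 -6.2] Fz7.0 Tz-0.01 [] [542.  225.5  39.2]
t29.18 [18.7 24. ] f [-1.1 -5.8] Fz6.6 Tz0.02 [] [542.2 226.6  39.2]
t29.48 [18.7 25. ] f [ 0.3 -5.4] Fz5.9 Tz0.00 [] [542.4 227.7  39.2]
t29.78 [18.7 26. ] f [-0.6 -5.8] Fz5.3 Tz0.01 [] [542.5 229.   39.2]
t30.08 [18.7 27. ] f [-0.3 -5.1] Fz6.6 Tz-0.01 [] [542.5 229.   39.2]
t30.38 [18.7 28. ] f [-0.8 -8.7] Fz7.9 Tz0.03 [] [542.5 229.1  39.2]
```

```bash
cat > j.py <<'E'
from h import *
s=np.load("s.npy"); z=39.0
R=np.array([[np.cos(FX[2]),np.sin(FX[2])],[-np.sin(FX[2]),np.cos(FX[2])]])
def go(feed=40,h=.08):
    robot.servo_line(loc([*s,z],FX),feed=feed); robot.hold(h); o=robot.observe()
    f=R@np.array(o["contact_force"])[:2]; a=R@(np.array(o["tcp_pos"])[:2]-FX[:2]); print("t%.2f"%o["t"],s,"f",f.round(1),"Fz%.1f"%o["contact_force"][2],"T",np.round(o["wrist_torque"],2),"at",a.round(2),round(o["tcp_pos"][2],1)); return f
if __name__=="__main__":
    s[1]-=1; go()
    while s[0]<29:
        s[0]+=1; f=go()
        if f[0]<-11: break
    while s[1]<33:
        s[1]+=1; f=go()
        if f[1]<-11: break
    np.save("s.npy",s)
E
python3 j.py
```

```text
t30.72 [18.7 27. ] f [ 1.  -6.8] Fz4.7 T [-1.5  -0.04 -0.07] at [19.9  24.16] 39.2
t31.05 [19.7 27. ] f [-2.7 -7. ] Fz7.9 T [-1.53  0.47  0.03] at [19.93 24.17] 39.2
t31.38 [20.7 27. ] f [-4.6 -7.9] Fz8.9 T [-1.57  1.01  0.04] at [20.08 24.13] 39.2
t31.72 [21.7 27. ] f [-5.9 -6.9] Fz12.1 T [-1.62  1.58 -0.01] at [20.19 24.15] 39.3
t32.05 [22.7 27. ] f [-9.5 -8. ] Fz14.4 T [-1.67  2.06  0.07] at [20.28 24.13] 39.3
t32.38 [23.7 27. ] f [-10.7  -8.8] Fz16.5 T [-1.66  2.6   0.11] at [20.45 24.12] 39.3
t32.72 [24.7 27. ] f [-12.9  -7.7] Fz18.8 T [-1.65  3.14  0.15] at [20.61 24.11] 39.3
t33.05 [24.7 28. ] f [-13.8 -10.3] Fz20.6 T [-2.15  3.15  0.19] at [20.62 24.15] 39.3
t33.38 [24.7 29. ] f [-13.8 -12.5] Fz20.8 T [-2.55  3.26  0.19] at [20.63 24.2 ] 39.4
```

```bash
cat > k.py <<'E'
import j; from j import *
s=j.s
for zz in(39.6,40.2,40.8,41.4,42):
    j.z=zz; f=go(); o=robot.observe()
    print(zz,np.degrees((Rn.from_rotvec(o["tcp_rot"])*Rn.from_rotvec(best(o["tcp_pos"],np.pi/2+FX[2])).inv()).as_rotvec()).round(2))
    if o["contact_force"][2]<3: break
np.save("s.npy",s); np.save("z.npy",j.z)
E
python3 k.py
```

```text
t33.72 [24.7 29. ] f [-11.2 -11.5] Fz17.3 T [-2.48  2.93  0.2 ] at [20.61 24.19] 39.4
39.6 [  0.91   0.56 179.94]
t34.05 [24.7 29. ] f [-10.5 -10.8] Fz12.5 T [-2.34  2.62  0.22] at [20.62 24.21] 39.5
40.2 [  0.89   0.58 179.94]
t34.38 [24.7 29. ] f [ -9.8 -10. ] Fz7.6 T [-2.27  2.26  0.13] at [20.61 24.21] 39.5
40.8 [  0.88   0.6  179.94]
t34.72 [24.7 29. ] f [-6.6 -8.8] Fz3.1 T [-2.13  1.93  0.14] at [20.59 24.24] 39.5
41.4 [  0.88   0.62 179.94]
t35.05 [24.7 29. ] f [-6.5 -8. ] Fz-0.2 T [-2.11  1.6   0.07] at [20.69 24.27] 39.7
42 [  0.85   0.63 179.94]
```

```bash
cat > l.py <<'E'
import j; from j import *
s=j.s; j.z=41.0
s[1]=24.; s[0]=22.5; go()
for k in range(8):
    s[0]+=1; f=go()
    if f[0]<-12: break
o=robot.observe();print(np.degrees((Rn.from_rotvec(o["tcp_rot"])*Rn.from_rotvec(best(o["tcp_pos"],np.pi/2+FX[2])).inv()).as_rotvec()).round(2))
np.save("s.npy",s); np.save("z.npy",j.z)
for c in("top","side"):
    save(c,f"pics/{c}4.png")
    for n in("block","corner"):
        for d in viewer.pinpoint(n,c)[:2]: print(n,c,round(d["confidence"],2),w(d["at"],c).round(1))
B=cv2.imread("pics/side4.png")[125:225,220:320]; A=cv2.imread("pics/top4.png")[190:280,170:260]
cv2.imwrite("pics/crop4.png",np.hstack([cv2.resize(A,(390,390),interpolation=2),cv2.resize(B,(390,390),interpolation=2)]))
E
python3 l.py
```

```text
t35.42 [22.5 24. ] f [-0.9 -1.1] Fz-3.2 T [-0.45  0.04 -0.03] at [22.68 24.06] 40.9
t35.76 [23.5 24. ] f [-1.2 -1.1] Fz-3.5 T [-0.38  0.15 -0.05] at [23.48 24.03] 40.9
t36.09 [24.5 24. ] f [-3.1 -1.4] Fz-0.0 T [-0.41  0.95 -0.09] at [23.8  24.06] 40.9
t36.42 [25.5 24. ] f [-6.5 -1.8] Fz2.1 T [-0.49  1.6  -0.07] at [23.84 24.04] 40.9
t36.76 [26.5 24. ] f [-7.7 -3.3] Fz4.7 T [-0.51  2.05 -0.19] at [23.9  24.05] 40.9
t37.09 [27.5 24. ] f [-11.4  -2.7] Fz6.7 T [-0.57  2.61 -0.14] at [23.91 24.06] 40.9
t37.42 [28.5 24. ] f [-13.6  -2.9] Fz9.5 T [-0.61  3.15 -0.17] at [23.98 24.08] 40.9
[-8.2000e-01 -7.0000e-02 -1.7996e+02]
block top 0.52 [541.8 227.1  15.1]
block side 0.5 [545.6 234.9  14.4]
block side 0.25 [527.9   5.   -3.3]
corner side 0.91 [570.3 262.8  12.6]
corner side 0.45 [ 626.9 -194.2   66.6]
```

View pics/crop4.png

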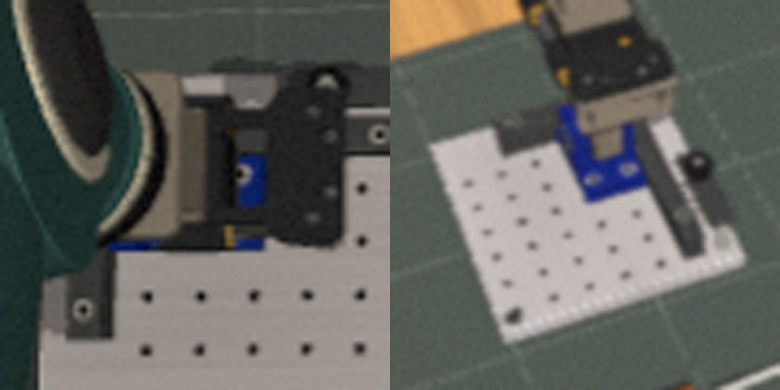

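```bash
cat > m.py <<'E'
from h import *
R2=np.array([[np.cos(FX[2]),np.sin(FX[2])],[-np.sin(FX[2]),np.cos(FX[2])]])
RN=Rn.from_rotvec([0.02042021,3.14152629,0.])   # nominal tool orientation at the fixture
class S: s=np.array([23.5,22.]); z=41.0; c=np.zeros(3)
def go(feed=40,h=.08):
    robot.servo_line(loc([*S.s,S.z],FX),feed=feed,rotation=(Rn.from_rotvec(S.c)*RN).as_rotvec()); robot.hold(h); o=robot.observe()
    f=R2@np.array(o["contact_force"])[:2]; a=R2@(np.array(o["tcp_pos"])[:2]-FX[:2]); e=(Rn.from_rotvec(o["tcp_rot"])*RN.inv()).as_rotvec()
    print("t%.2f"%o["t"],S.s.round(1),S.z,"f",f.round(1),"Fz%.1f"%o["contact_force"][2],"at",a.round(2),round(o["tcp_pos"][2],1),"tilt mrad",(e*1e3).round(1))
    return f,o["contact_force"][2],e
def keep(): np.save("S.npy",np.r_[S.s,S.z,S.c])
def load(): v=np.load("S.npy"); S.s,S.z,S.c=v[:2],v[2],v[3:]
E
cat > n.py <<'E'
from m import *
go()
while S.s[1]<29:
    S.s[1]+=1; f,fz,e=go()
    if f[1]<-4.5: break
while S.s[0]<29:
    S.s[0]+=.7; f,fz,e=go()
    if f[0]<-5: break
for k in range(2): S.c-=e; f,fz,e=go()
while S.z>37.5:
    S.z-=.5; f,fz,e=go()
    if fz>5: break
keep()
E
python3 n.py
```

```text
t38.09 [23.5 22. ] 41.0 f [-2.3  0.7] Fz0.5 at [23.71 22.61] 41.2 tilt mrad [ 0.7 -0.3  0.1]
t38.42 [23.5 23. ] 41.0 f [-2.4  0.6] Fz-1.5 at [23.68 22.94] 40.9 tilt mrad [-0.1 -0.2 -0.1]
t38.76 [23.5 24. ] 41.0 f [-1.4 -0.2] Fz-1.6 at [23.7  23.84] 40.9 tilt mrad [-0.1 -0.3 -0.2]
t39.09 [23.5 25. ] 41.0 f [-1.  -4.1] Fz-2.1 at [23.7  24.06] 41.0 tilt mrad [-1.  -0.1 -0.6]
t39.42 [23.5 26. ] 41.0 f [-1.3 -6.7] Fz0.4 at [23.66 24.17] 41.0 tilt mrad [-2.   0.3 -0.9]
t39.76 [24.2 26. ] 41.0 f [-3.1 -7. ] Fz1.2 at [23.75 24.14] 41.0 tilt mrad [-2.1  1.6 -0.9]
t40.09 [24.9 26. ] 41.0 f [-3.7 -5.8] Fz2.9 at [23.77 24.16] 41.0 tilt mrad [-2.2  3.  -0.8]
t40.42 [25.6 26. ] 41.0 f [-6.7 -6.4] Fz3.9 at [23.81 24.14] 41.0 tilt mrad [-2.4  4.3 -0.7]
t40.76 [25.6 26. ] 41.0 f [-6.3 -6.6] Fz3.6 at [23.8  24.16] 40.9 tilt mrad [ 0.  -0.  -0.1]
t41.09 [25.6 26. ] 41.0 f [-5.8 -6.3] Fz3.9 at [23.81 24.1 ] 40.9 tilt mrad [-0.1  0.  -0.1]
t41.42 [25.6 26. ] 40.5 f [-6.2 -7.2] Fz4.0 at [23.82 24.12] 40.4 tilt mrad [ 0.   0.  -0.3]
t41.76 [25.6 26. ] 40.0 f [-6.7 -7.4] Fz5.7 at [23.83 24.12] 40.1 tilt mrad [ 0.1  0.  -0.4]
```

```bash
cat > o.py <<'E'
from m import *
load()
for k in range(4): S.z-=.5; f,fz,e=go()
S.c-=e
for k in range(4):
    S.s+=[.7*(f[0]>-11),.7*(f[1]>-11)]; S.c-=.7*e; f,fz,e=go()
keep()
E
python3 o.py
```

```text
t42.09 [25.6 26. ] 39.5 f [-6.9 -6.2] Fz6.1 at [23.84 24.15] 39.6 tilt mrad [ 0.1  0.  -0.3]
t42.42 [25.6 26. ] 39.0 f [-5.9 -8. ] Fz5.6 at [23.83 24.14] 39.2 tilt mrad [ 0.2  0.  -0.3]
t42.76 [25.6 26. ] 38.5 f [-8.5 -7.8] Fz9.4 at [23.84 24.13] 39.2 tilt mrad [ 0.3  0.1 -0.4]
t43.09 [25.6 26. ] 38.0 f [-10.   -8.5] Fz14.0 at [23.83 24.08] 39.1 tilt mrad [ 0.5  0.3 -0.4]
t43.42 [26.3 26.7] 38.0 f [-11.3  -9.4] Fz16.6 at [23.85 24.13] 39.2 tilt mrad [-1.1  1.4 -0.1]
t43.76 [26.3 27.4] 38.0 f [-10.8 -11.1] Fz17.6 at [23.87 24.1 ] 39.1 tilt mrad [-1.1  0.7 -0.4]
t44.09 [27.  27.4] 38.0 f [-12.6 -10.8] Fz19.4 at [23.9  24.09] 39.2 tilt mrad [-0.5  1.6  0. ]
t44.42 [27.  28.1] 38.0 f [-14.3 -12.9] Fz19.5 at [23.86 24.13] 39.1 tilt mrad [-0.9  0.8 -0.3]
```

```bash
cat > p.py <<'E'
from m import *
load()
S.z=38.8; f,fz,e=go(); 
S.s+=[.8,1.]; S.c-=e; f,fz,e=go(); S.c-=e; f,fz,e=go(h=.3)
keep(); st()
for c in("top","side"):
    save(c,f"pics/{c}5.png")
A=cv2.imread("pics/side5.png")[100:360,200:460]; B=cv2.imread("pics/top5.png")[100:300,160:510]
cv2.imwrite("pics/crop5.png",np.vstack([cv2.resize(A[20:130,10:140],(520,440),interpolation=2),]));
cv2.imwrite("pics/all5.png",np.hstack([cv2.imread("pics/side5.png")[100:380,200:460],np.pad(B,((0,80),(0,0),(0,0)))]))
E
python3 p.py
```

```text
t44.76 [27.  28.1] 38.8 f [-12.1 -11.8] Fz13.4 at [23.86 24.16] 39.2 tilt mrad [-1.1  0.6 -0.3]
t45.09 [27.8 29.1] 38.8 f [-13.5 -14.4] Fz16.5 at [23.87 24.15] 39.2 tilt mrad [-1.3  2.  -0.3]
t45.64 [27.8 29.1] 38.8 f [-13.3 -14.1] Fz16.0 at [23.88 24.16] 39.2 tilt mrad [-0. -0.  0.]
 t45.64 tcp [546.5 229.   39.2] F [-13.5 -13.9  16. ] g0.321 gf 50.0
```

View pics/crop5.png

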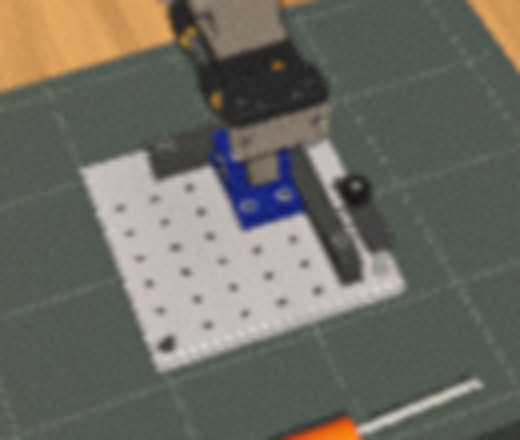

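View pics/all5.png

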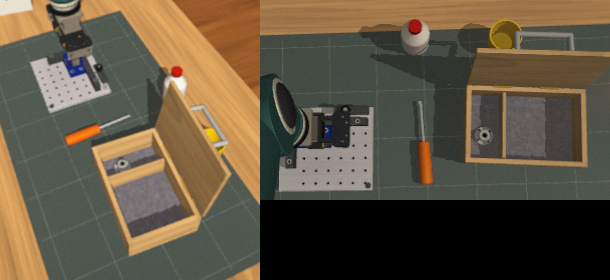

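The block is flat on the plate in the corner, against both fences. The lid is open, the hub is in the case, and the screwdriver, bottle and tub have not moved.

```bash
python3 -c "
from h import *
robot.hold(.3); st(); print(robot.job_done())"
```

```text
t46.04 tcp [546.5 229.1  39.2] F [-12.7 -13.6  16.5] g0.320 gf 50.0
the job is handed in; nothing more can be done
None
```

I handed the job in at about 46 s with the lid open on its stop and the block held flat in the fixture corner, pressed toward both fences at about 13 N each, and the spare hub, screwdriver, bottle and tub left where they were.

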